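# Close the vent of the shortest magnifier jar

### The arm

A 6-joint arm with a two-finger parallel gripper is mounted at the origin on the work surface. World frame = base frame: x ahead of the robot, y to its left, z up, the work surface at z = 0. Lengths are in m, angles in rad, forces in N, time in s.
With the tool pointing down it reaches from about 0.375 to 0.975 m from the base axis. Payload 3.8 kg.
Tool frame: the origin (TCP) lies midway between the tips of the shut fingers; the grasp point (between the pads) lies 19 mm behind it; z points along the fingers, y is the line along which they close (so a half turn about z gives the same grasp; the last joint's range is limited). The gripper opens to 88 mm and grips with 3 to 60 N. Pads are 18 mm wide; open, the fingers measure 123 mm over their backs; the gripper's body (75 mm by 187 mm) begins 45 mm behind the grasp point.
Start: joints at [1.088, 0.264, 1.604, -0, 1.274, -0.037], TCP at [0.291, 0.609, 0.239] pointing down, gripper open.
Joint ranges: [-2.63, 2.63], [-0.94, 2.18], [0.31, 2.57], [-1.31, 4.45], [0, 2.66], [-2.55, 2.55]. Speed limits (rad/s): [2.57, 2.57, 3.14, 3.14, 3.14, 3.14].

### API

Orientations are given as a rotation vector (axis times angle).
In Python, from cell import manip, inverse_kinematics, cams, order gives the robot as it stands. Calls block until the motion is done:
- manip.move_pose(position, orientation): joint-space move of the TCP to a pose.
- manip.move_linear(position, rate=0.15, rot=None): straight line of the TCP; rot=None keeps the orientation; rate is the mean speed in m/s.
- manip.set_joints(angles): joint-space move.
- manip.set_gripper(opening, force=None): finger opening in m; force is the grip in N (None keeps the last); returns when the fingers have stopped.
- manip.dwell(seconds).
- inverse_kinematics(position, orientation): joint angles nearest the present ones, or None.
- manip.state(): the state.
- cams.capture(name): name is "side" or "top"; returns a dict with "image" (420x560x3 uint8, blue, green, red), "z_map" (420x560 float32, m along the optical axis (not along the pixel's ray), 0 where there is no reading), "intrinsics" (3x3 intrinsics, pixels), "position" and "orientation" of the camera in the world. Camera axes: x right, y down, z forward; pixel columns grow to the right and rows downward; lengths in m; the calibration is good to about 2 mm. A picture is of the moment at which its call begins.
A pose or a line that the arm cannot do raises manip.IKError and nothing moves.
- order.close_job(): hands the job in; it is judged then, once.
The state is a dict: "clock": time; "joint_pos": joint angles; "joint_velocities": joint speeds; "tau": joint torques, N m; "tool_pos": TCP position; "tcp_rot": TCP orientation; "contact_force": force on the tool from outside, world axes, zero at the start; "moment": the same for the moment, N m; "gripper_width": finger opening in m; "grasp_force": force on a finger pad.
Only numpy, scipy, OpenCV 4.12 (cv2) and the standard library are available. Lean on these libraries where they do the work, as an engineer would, in place of code of your own. Each camera call takes 0.05 s, during which the arm holds its last target. There are 200 camera calls.

### The job

Close the air vent of the shortest of the four magnifier jars: with your fingertips, gently press the small round plug in its lid all the way down, then take your hand away. Do not touch the lens in that lid, do not pick up, slide or tip the jar, do not touch the other three magnifier jars, whose vents must stay open for the live insects, and leave the rest of the things on the table where they are.

Things in the scene. Friction and masses are not known exactly. Their poses are not given: they have to be found in the camera images.
- jar_shortest: the shortest of the four magnifier jars, the one to work on: a loose clear round pot, 76 mm across, with a red lid 82 mm across whose flat top is 55 mm above the table; about 0.2 to 0.35 kg. Origin at the centre of its underside, z up; its x axis points from the centre towards its vent plug.
- vent_shortest_top (a point): centre of the top face of the vent plug of that jar: a grey upright round plug, 20 mm across, in the lid 22 mm off the lid's centre (along the jar's +x). The plug's top stands about 12 mm above the lid when fully up (open) and 4 mm above it when fully down (closed). It slides straight down, resists with about 4 N, stops hard at the bottom and stays where it is left.
- vent_shortest (a joint): how far that plug is pressed down, in m: 0 fully up (vent open), 0.008 fully down (vent closed). Starts between 0 and 0.0015.
- jar_second: the second shortest magnifier jar, to be left alone: a loose clear round pot, 76 mm across, with a red lid 82 mm across whose flat top is 75 mm above the table; about 0.2 to 0.35 kg. Origin at the centre of its underside, z up; its x axis points from the centre towards its vent plug.
- vent_second_top (a point): centre of the top face of the vent plug of that jar: a grey upright round plug, 20 mm across, in the lid 22 mm off the lid's centre (along the jar's +x). The plug's top stands about 12 mm above the lid when fully up (open) and 4 mm above it when fully down (closed). It slides straight down, resists with about 4 N, stops hard at the bottom and stays where it is left.
- vent_second (a joint): how far that plug is pressed down, in m: 0 fully up (vent open), 0.008 fully down (vent closed). Starts between 0 and 0.0015.
- jar_third: the third magnifier jar in height, to be left alone: a loose clear round pot, 76 mm across, with a red lid 82 mm across whose flat top is 90 mm above the table; about 0.2 to 0.35 kg. Origin at the centre of its underside, z up; its x axis points from the centre towards its vent plug.
- vent_third_top (a point): centre of the top face of the vent plug of that jar: a grey upright round plug, 20 mm across, in the lid 22 mm off the lid's centre (along the jar's +x). The plug's top stands about 12 mm above the lid when fully up (open) and 4 mm above it when fully down (closed). It slides straight down, resists with about 4 N, stops hard at the bottom and stays where it is left.
- vent_third (a joint): how far that plug is pressed down, in m: 0 fully up (vent open), 0.008 fully down (vent closed). Starts between 0 and 0.0015.
- jar_tallest: the tallest magnifier jar, to be left alone: a loose clear round pot, 76 mm across, with a red lid 82 mm across whose flat top is 105 mm above the table; about 0.2 to 0.35 kg. Origin at the centre of its underside, z up; its x axis points from the centre towards its vent plug.
- vent_tallest_top (a point): centre of the top face of the vent plug of that jar: a grey upright round plug, 20 mm across, in the lid 22 mm off the lid's centre (along the jar's +x). The plug's top stands about 12 mm above the lid when fully up (open) and 4 mm above it when fully down (closed). It slides straight down, resists with about 4 N, stops hard at the bottom and stays where it is left.
- vent_tallest (a joint): how far that plug is pressed down, in m: 0 fully up (vent open), 0.008 fully down (vent closed). Starts between 0 and 0.0015.
- lens_shortest: the magnifying lens in the lid of the shortest jar, not to be touched: a flat clear disc 36 mm across in a thin green ring, 12 mm off the lid's centre on the side away from the vent plug (its edge is 6 mm from the plug's edge), its top 1 mm above the lid. Origin at the centre of its underside.
- jam_jar: bystander: plain glass jar with a black screw lid and no plug, 68 mm across, 95 mm tall. Origin at the centre of its underside.
- dish: bystander: flat clear petri dish, 90 mm across, 14 mm tall. Origin at the centre of its underside.
- planter: bystander: small glass pot of plants, 62 mm across, about 75 mm tall. Origin at the centre of its underside.
- stone: bystander: rounded grey stone, 56 mm across, 30 mm tall. Origin at the centre of its underside.

How it is judged:
By the outcome, as a careful person would: the job done as asked, in the order asked, and still so for the second after the job is handed in, with the robot touching nothing.
It also fails if it takes over 35 s, if anything falls off the work surface, if the arm or the gripper's body presses on something with over 40 N, if the wrist force passes 120 N, or if a joint passes its speed limit or range.

## Working session

There is one attempt and no reset: what is moved stays moved. The work goes in short steps, each a Python script; the robot and the scene stay as the last script left them, time stands still between calls to the robot, and variables do not carry over. Pictures are saved under pics/ and viewed, at most 10 in all, crops included, and the job is handed in when it is done.

```bash
ls; mkdir -p pics
python3 - <<'E'
from cell import manip,cams
import cv2,numpy as np
for n in("top","side"):
    c=cams.capture(n);cv2.imwrite(f"pics/{n}0.png",c["image"]);np.savez(f"{n}0.npz",**c)
    print(n,c["intrinsics"],c["position"],c["orientation"])
print(manip.state())
E
```

```text
pics
top [[385.88202436   0.         274.75348662]
 [  0.         385.88202436 209.04708293]
 [  0.           0.           1.        ]] [0.53480357 0.02560954 0.87106279] [-2.24178059  2.1827109  -0.03376054]
side [[519.40010369   0.         279.05214926]
 [  0.         519.40010369 219.75752744]
 [  0.           0.           1.        ]] [ 0.24805669 -0.62522414  0.7836794 ] [-2.27393814  0.59003077 -0.23223955]
{'clock': 0.1, 'joint_pos': array([ 1.08809143e+00,  2.64690329e-01,  1.60521774e+00, -3.64239794e-05,
        1.27369369e+00, -3.69256723e-02]), 'joint_velocities': array([ 0.0003593 , -0.00086961, -0.00378482, -0.00073081,  0.00058691,
       -0.00218281]), 'tau': array([ 1.47326453e-03, -5.03617501e+01, -3.58071864e+01,  7.29900179e-02,
        2.33123743e-02, -6.95878452e-05]), 'tool_pos': array([0.29076803, 0.60846177, 0.2375147 ]), 'tcp_rot': array([-0.69432152, -3.06341007,  0.00306356]), 'contact_force': array([-0.10465497,  0.05501879,  0.26102703]), 'moment': array([ 0.06733721, -0.00282462, -0.03571759]), 'grasp_force': 0.0, 'gripper_width': 0.08837833773165132}
```

View pics/top0.png

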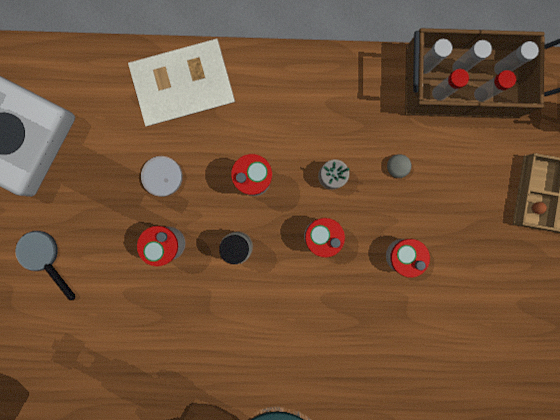

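View pics/side0.png

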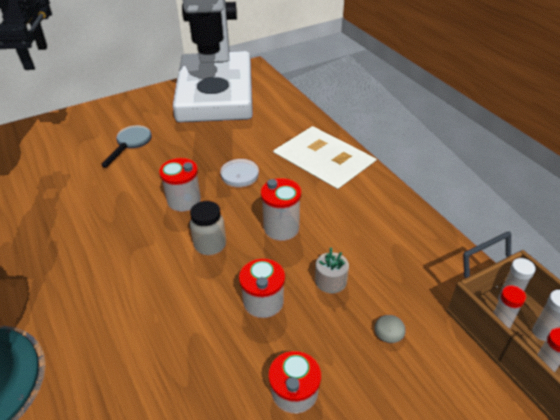

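The top view shows four red lids at about (158,246), (251,175), (325,238) and (410,258), each with a grey plug and a green-ringed lens. The side view suggests that the shortest is at (295,380) or (262,288). I'll measure the lid heights, plugs and lenses.

```bash
cat > h.py <<'E'
import cv2,numpy as np
from scipy.spatial.transform import Rotation as R
def load(c):
    im=c["image"];K=c["intrinsics"];z=c["z_map"];M=R.from_rotvec(c["orientation"]).as_matrix();p=c["position"]
    v,u=np.mgrid[:im.shape[0],:im.shape[1]]
    ray=np.stack([(u-K[0,2])/K[0,0],(v-K[1,2])/K[1,1],np.ones(u.shape)],-1)@M.T
    return im,p+ray*z[...,None],ray,p
def onplane(ray,p,h): return p+ray*((h-p[2])/ray[...,2])[...,None]
def jars(c):
    im,P,ray,p=load(c);hsv=cv2.cvtColor(im,cv2.COLOR_BGR2HSV)
    red=(((hsv[...,0]<5)|(hsv[...,0]>175))&(hsv[...,1]>200)&(hsv[...,2]>110)).astype(np.uint8)
    out=[]
    for cn in cv2.findContours(red,cv2.RETR_EXTERNAL,cv2.CHAIN_APPROX_NONE)[0]:
        if cv2.contourArea(cn)<500: continue
        m=np.zeros(red.shape,np.uint8);cv2.drawContours(m,[cv2.convexHull(cn)],-1,1,-1)
        r=(m&red)>0;h=np.median(P[r][:,2]);hp=np.percentile(P[r][:,2],[10,90])
        inn=(m>0)&(red==0);s=hsv[...,1]
        lens=inn&(hsv[...,2]>150);plug=inn&(hsv[...,2]<=140)&(s<90)
        plug=cv2.morphologyEx(plug.astype(np.uint8),cv2.MORPH_OPEN,np.ones((3,3)))>0
        out.append(dict(px=cv2.minEnclosingCircle(cn)[0],h=h,hp=hp,r=r,lens=lens,plug=plug,
          plugz=np.median(P[plug][:,2]) if plug.any() else None))
    return out,P,ray,p
E
python3 - <<'E'
from h import *
for n in("top","side"):
    js,P,ray,p=jars(dict(np.load(n+"0.npz")))
    for j in js:
        H=j["h"];m=lambda k,h:onplane(ray[j[k]].mean(0),p,np.array(h))[:2].round(4)
        cn=cv2.findContours((j["r"]|j["lens"]|j["plug"]).astype(np.uint8),cv2.RETR_EXTERNAL,cv2.CHAIN_APPROX_NONE)[0]
        print(n,np.round(j["px"]),"h %.4f"%H,j["hp"].round(4),"plugz",j["plugz"],j["plug"].sum(),j["lens"].sum(),"lens",m("lens",H+.001),"plug",m("plug",H+.011))
E
```

```text
top [157. 246.] h 0.0889 [0.0869 0.0906] plugz 0.09938218182838449 72 263 lens [0.4635 0.2633] plug [0.4927 0.2461]
top [325. 237.] h 0.0741 [0.0723 0.0759] plugz 0.0856993546056587 71 335 lens [ 0.5032 -0.0797] plug [ 0.4895 -0.1034]
top [251. 174.] h 0.1040 [0.1024 0.1059] plugz 0.11548384591125005 79 299 lens [0.6264 0.0599] plug [0.6137 0.0899]
side [294. 375.] h 0.0549 [0.0527 0.0567] plugz 0.06642060960607243 140 559 lens [ 0.4663 -0.2611] plug [ 0.4446 -0.2879]
side [262. 277.] h 0.0748 [0.0719 0.0766] plugz 0.0864047707882315 93 382 lens [ 0.5034 -0.0747] plug [ 0.4873 -0.1065]
side [178. 170.] h 0.0898 [0.0856 0.0918] plugz 0.10014143490260141 51 248 lens [0.466  0.2636] plug [0.49   0.2404]
```

Run:
```python
from h import *
c=dict(np.load("top0.npz"));im,P,ray,p=load(c);hsv=cv2.cvtColor(im,cv2.COLOR_BGR2HSV)
print(hsv[258,385:436:3].tolist())
cv2.imwrite("pics/crop.png",np.hstack([cv2.resize(im[230:285,382:442],(380,348),interpolation=0),cv2.resize(dict(np.load("side0.npz"))["image"][340:415,255:335],(380,348),interpolation=0)]))
for n in("top","side"):
    im,P,ray,p=load(dict(np.load(n+"0.npz")))
    near=np.hypot(P[...,0]-.455,P[...,1]+.275)<.06
    for lo,hi in((.0605,.075),):   # plug top by height
        m=near&(P[...,2]>lo)&(P[...,2]<hi); print(n,m.sum(),P[m].mean(0).round(4),np.median(P[m][:,2]))
    m=near&(P[...,2]>.05)&(P[...,2]<.0605)
    (cx,cy),r=cv2.minEnclosingCircle((P[near&(P[...,2]>.05)][:,:2]*1000).astype(np.float32)); print("lid",cx,cy,r)
    h=cv2.cvtColor(im,cv2.COLOR_BGR2HSV); mm=near&(P[...,2]>.05)&(h[...,2]>150)&(h[...,1]<120); print("lens",mm.sum(),onplane(ray[mm],p,.056).mean(0).round(4))
    gm=near&(P[...,2]>.05)&(h[...,2]<140)&(h[...,1]<90);print("plug col",gm.sum(),onplane(ray[gm],p,.0665).mean(0).round(4))
```

```text
[[16, 197, 75], [23, 27, 75], [177, 238, 76], [1, 200, 181], [4, 200, 159], [88, 23, 190], [83, 23, 185], [82, 24, 189], [84, 26, 189], [83, 23, 189], [35, 118, 99], [0, 199, 183], [1, 201, 184], [1, 198, 182], [0, 193, 185], [10, 171, 119], [13, 163, 103]]
top 77 [ 0.4448 -0.2849  0.0656] 0.06568491048251413
lid 458.32958984375 -268.7760009765625 40.98063659667969
lens 230 [ 0.4669 -0.2596  0.056 ]
plug col 75 [ 0.4471 -0.2834  0.0665]
side 146 [ 0.4456 -0.2878  0.0663] 0.06651887699929543
lid 459.89129638671875 -269.2817687988281 41.47588348388672
lens 432 [ 0.4666 -0.2599  0.056 ]
plug col 144 [ 0.4444 -0.2878  0.0665]
```

View pics/crop.png

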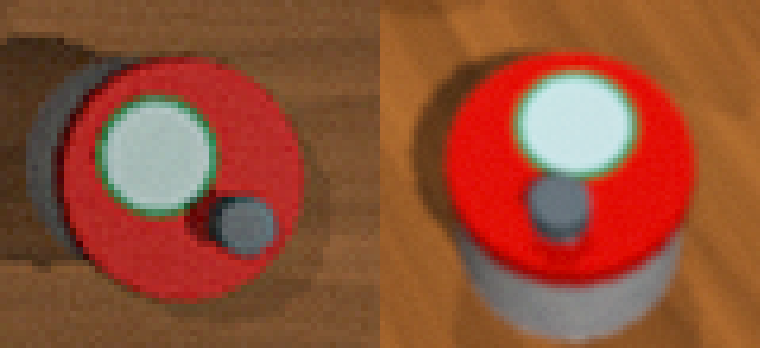

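The left crop shows the plug at the lower right of the lens, and the right crop shows it in front of the lens. Both views agree: lens (0.4667,-0.2598), lid centre (0.459,-0.269), plug (0.445,-0.286), plug top z ≈ 0.0665. I'll shut the fingers with their closing line across the plug–lens direction and hover to check.

Run:
```python
from h import *
from cell import manip,cams,inverse_kinematics
lens=np.array([.4667,-.2598]);lid=np.array([.459,-.269]);d=(lid-lens)/np.linalg.norm(lid-lens)
plug=lid+.022*d; t=plug+.0015*d
best=None
for s in(1,-1):
    x=np.array([*(s*d),0]);z=np.array([0,0,-1.]);rv=R.from_matrix(np.c_[x,np.cross(z,x),z]).as_rotvec()
    q=inverse_kinematics([*t,.11],rv)
    print(s,q)
    if q is not None and (best is None or abs(q[5])<abs(best[1][5])): best=(rv,q)
rv=best[0];np.savez("t.npz",rv=rv,t=t,plug=plug,d=d);print(plug,t)
manip.set_gripper(0.0,force=10)
manip.move_pose([*t,.2],rv)
manip.move_linear([*t,.085],rate=.1);manip.dwell(.3)
s=manip.state();print(s["clock"],s["tool_pos"],s["tcp_rot"],rv,s["contact_force"],s["gripper_width"])
a=cams.capture("side");b=cams.capture("top");np.savez("side1.npz",**a)
cv2.imwrite("pics/hov.png",np.hstack([cv2.resize(a["image"][280:420,225:365],(400,400),interpolation=2),cv2.resize(b["image"][200:300,360:460],(400,400),interpolation=2)]))
```

```text
1 None
-1 [-6.21077102e-01  1.06911478e-01  2.04206816e+00 -4.44089210e-16
  9.92613012e-01  7.57956424e-02]
[ 0.4448799  -0.28587077] [ 0.44391717 -0.28702105]
6.1833 [ 0.44411396 -0.28718542  0.08541365] [2.84576957e+00 1.32924323e+00 5.75370259e-04] [2.84641357 1.32948644 0.        ] [-0.10663099 -0.26395688 -0.19950308] 0.0004845452999013623
```

View pics/hov.png

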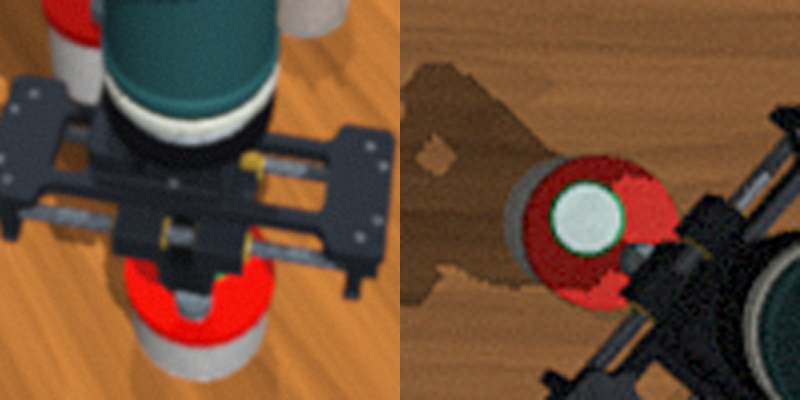

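The fingertips are over the plug in both views, at about (195,290) on the left and (640,260) on the right, and the jar is undisturbed. I'll press down in small steps while reading the force.

Run:
```python
from h import *
from cell import manip
D=np.load("t.npz");t=D["t"]
manip.move_linear([*t,.070],rate=.05);manip.dwell(.1)
f0=manip.state()["contact_force"]
for z in np.arange(.069,.0555,-.0007):
    manip.move_linear([*t,z],rate=.015);manip.dwell(.1)
    s=manip.state();f=s["contact_force"]-f0
    print(round(s["clock"],2),round(z,4),s["tool_pos"].round(4),f.round(2))
    if f[2]>9: break
```

```text
7.18 0.069 [ 0.444  -0.2871  0.0691] [-0.03  1.27 -0.01]
7.53 0.0683 [ 0.4439 -0.287   0.0683] [-0.02  1.16 -0.61]
7.88 0.0676 [ 0.4439 -0.287   0.0676] [-0.14  0.64 -1.28]
8.23 0.0669 [ 0.444  -0.2871  0.0671] [-0.63  0.68  1.74]
8.58 0.0662 [ 0.444  -0.2871  0.0664] [-0.76  1.61  4.51]
8.93 0.0655 [ 0.444  -0.2871  0.0656] [-1.65  0.72  3.34]
9.28 0.0648 [ 0.444  -0.2871  0.0648] [0.15 1.41 2.99]
9.63 0.0641 [ 0.444  -0.2871  0.0641] [ 0.13 -0.17  1.67]
9.98 0.0634 [ 0.444  -0.2871  0.0634] [ 1.14 -0.15  2.01]
10.33 0.0627 [ 0.444  -0.2871  0.0627] [1.05 0.66 2.67]
10.68 0.062 [ 0.444  -0.2871  0.062 ] [ 1.17 -0.45  1.9 ]
11.03 0.0613 [ 0.444  -0.2871  0.0613] [ 0.25 -0.17  2.47]
11.38 0.0606 [ 0.444  -0.2871  0.0606] [ 1.18 -0.13  2.5 ]
11.73 0.0599 [ 0.444  -0.2871  0.0599] [ 1.09 -1.37  2.27]
12.08 0.0592 [ 0.444  -0.2871  0.0594] [1.1  0.74 4.48]
12.43 0.0585 [ 0.444  -0.2871  0.0593] [-0.62  1.87  9.89]
```

The plug touched at 0.067 and stopped hard at 0.0593, which is fully down. I'll retreat and verify.

Run:
```python
from h import *
from cell import manip,cams
t=np.load("t.npz")["t"]
manip.move_linear([*t,.0582],rate=.015);manip.dwell(.2);print(manip.state()["contact_force"],manip.state()["tool_pos"])
manip.move_linear([*t,.08],rate=.03)
manip.move_linear([*t,.22],rate=.15)
manip.set_joints([1.088,.264,1.604,0,1.274,-.037])
manip.dwell(.5);print(manip.state()["clock"])
for n in("top","side"):
    c=cams.capture(n);im,P,ray,p=load(c);o=load(dict(np.load(n+"0.npz")))
    if n=="side": cv2.imwrite("pics/end.png",im)
    near=np.hypot(P[...,0]-.455,P[...,1]+.275)<.06
    h=cv2.cvtColor(im,cv2.COLOR_BGR2HSV);top=near&(P[...,2]>.05)
    gm=cv2.erode((top&(h[...,2]<140)&(h[...,1]<90)).astype(np.uint8),np.ones((3,3)))>0
    mm=top&(h[...,2]>150)&(h[...,1]<120)
    (cx,cy),r=cv2.minEnclosingCircle((P[top][:,:2]*1000).astype(np.float32))
    print(n,"plug z",np.median(P[gm][:,2]),gm.sum(),"lens",onplane(ray[mm],p,.056).mean(0).round(4),"lid",cx,cy,r)
    df=(np.abs(im.astype(int)-o[0]).max(2)>60);ys,xs=np.nonzero(df);print("diff px",df.sum(),xs.min() if len(xs) else 0,xs.max() if len(xs) else 0,ys.min() if len(xs) else 0,ys.max() if len(xs) else 0)
```

```text
[-1.29243217 -0.0154866  12.56817198] [ 0.44405421 -0.28711311  0.0593397 ]
18.525
top plug z 0.05772669130434849 34 lens [ 0.4669 -0.2597  0.056 ] lid 458.7859191894531 -268.1523132324219 41.38726806640625
diff px 22 411 425 260 269
side plug z 0.059134738914927376 66 lens [ 0.4665 -0.2599  0.056 ] lid 459.3922119140625 -269.45220947265625 41.4561882019043
diff px 685 16 298 13 382
```

View pics/end.png

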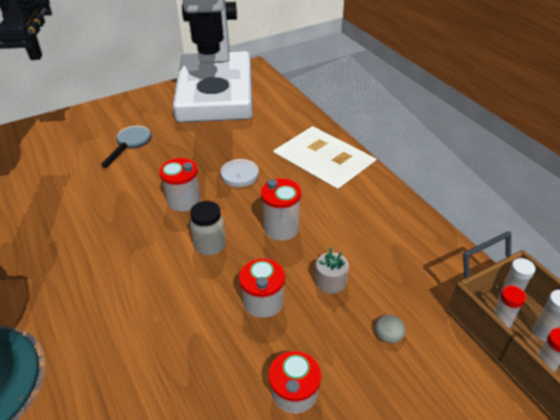

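The plug at (293,385) now sits low, with its top at z ≈ 0.059. The jar, the lens and everything else are unmoved, and the arm is clear.

```bash
python3 -c "
from cell import order
print(order.close_job())"
```

```text
the job is handed in; nothing more can be done
None
```

I pressed the shortest jar's vent plug fully down to its hard stop and moved the hand clear; the final pictures show the jar, its lens and everything else where they were, and the job is handed in.

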